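Sweep the loose sinkers into the catch rail

ROBOT

A 6-joint arm with a two-finger parallel gripper is mounted at the origin on the work surface. World frame = base frame: x ahead of the robot, y to its left, z up, the work surface at z = 0. Lengths are in m, angles in rad, forces in N, time in s.
With the tool pointing down it reaches from about 0.35 to 1 m from the base axis. Payload 7.1 kg.
Tool frame: the origin (TCP) lies on the centre line of the jaws, within the pads' length; the fingertips stand 11 mm ahead of it and the grasp point (between the pads) lies 8 mm behind it; z points along the fingers, y is the direction in which the jaws open and shut (so a half turn about z gives the same grasp; the last joint's range is limited). The gripper opens to 85 mm and grips with 20 to 120 N. Pads are 22 mm wide; open, the fingers measure 114 mm over their backs; the gripper's body (76 mm by 85 mm) begins 54 mm behind the grasp point. The pads swing forward as they close: fully open they stand 13 mm farther back than shut.
Start: joints at [-1.139, 0.423, 1.63, -0, 1.089, -0.019], TCP at [0.272, -0.563, 0.242] pointing down, gripper open.
Joint ranges: [-3, 3], [-0.9, 2.11], [0.09, 2.58], [-1.31, 4.45], [0.11, 2.69], [-2.54, 2.54]. Speed limits (rad/s): [2.39, 2.39, 3.01, 3.14, 3.14, 3.14].

INTERFACE

Orientations are given as a rotation vector (axis times angle).
In Python, from bench import status, camera, arm gives the robot as it stands.
- The arm moves only by the shell command python3 -m creep 'ROWS'. ROWS is JSON, a list of rows, each an object with "offset": the shift along the tool's x, y, z in m, a list of three; "delta_rot": the turn, a rotation vector about the tool's x, y, z in rad, a list of three; "fingers": the finger opening in m, from 0 to 0.0854. A call has 1 to 5 rows; each row is the pose to reach, as a shift and turn from the pose commanded when the call began, along the tool's axes at that moment; what a row does not reach only later rows make up. A row lasts 1/12 s, in which the tool goes at most 41.7 mm and 7.16 degrees, less where a joint would pass 70% of its speed; a pose out of reach is approached as far as the arm can. A call with a gripper value outside its range is refused whole. The fingers move at their own pace and stop on an object; the grip force is fixed at half the most. Time passes only in rows, so rows that repeat a pose let the fingers close. It gives the time, the measured TCP pose, the force and the opening at its end, in the units of the state.
- status.sense(): the state, without advancing time (a new reading comes with each control period).
- camera(name): name is "scene" or "top" or "wrist"; returns a dict with "color" (400x640x3 uint8, red, green, blue), "vertical_fov" (degrees; the focal length in pixels is half the picture's height over the tangent of half this angle, whatever the lens; pixels are square), "cx", "cy" (the principal point, pixels), "dist" ([k1, k2, p1, p2, k3] as OpenCV has them; the pictures are not rectified), "eye" and "attitude" of the camera in the world. Camera axes: x right, y up, looking along -z (the intrinsics and any distortion apply to the point x, -y, -z); pixel columns grow to the right and rows downward; lengths in m; the calibration is good to about 2 mm. A picture is of the moment at which its call begins. There is no depth.
- arm.close_job(): hands the job in, once; it reports no verdict.
The state is a dict: "clock": time; "q": joint angles; "joint_velocities": joint speeds; "tau": joint torques, N m; "tcp_pos": TCP position; "tool_rot": TCP orientation; "contact_force": force on the tool from outside, world axes, zero at the start; "wrist_torque": the same for the moment, N m; "opening": opening from 0.0 (shut) to 1.0 (fully open).
Only numpy, scipy, OpenCV 4.12 (cv2) and the standard library are available. Lean on these libraries where they do the work, as an engineer would, in place of code of your own. Each camera call takes 0.05 s, during which the arm holds its last target. There are 200 camera calls.

TASK

Sweep the three flat round sinkers that lie loose on the bench into the three-sided steel catch rail, pushing them along the bench through its open mouth with your fingers until each lies flat and completely inside. Only slide them: do not pick up or flick them, and leave the tub, the spool, the jar and everything else on the bench standing where they are.

Things in the scene. Friction and masses are not known exactly. Their poses are not given: they have to be found in the camera images.
- pen: low three-sided dark steel rail fixed to the bench, walls 25 mm high and 4 mm thick, no floor. Open mouth on its own -y side (robot's right). Inside: x -75 to +75 mm, y from the mouth line at -55 to the back wall at +55. Two 2 mm thick screw flanges stand out 14 mm outside the side walls. Origin on the bench at the centre of the inside; z up; yaw within 0.3 rad
- sinker0_center (a point): flat round lead sinker like a thick coin, plain dark grey, 36 mm across and 14 mm high, about 0.14 kg, lying flat and loose on the bench; this point is its centre, 7 mm above the bench; it slides when pushed
- sinker1_center (a point): flat round lead sinker like a thick coin, plain dark grey, 36 mm across and 14 mm high, about 0.14 kg, lying flat and loose on the bench; this point is its centre, 7 mm above the bench; it slides when pushed
- sinker2_center (a point): flat round lead sinker like a thick coin, plain dark grey, 36 mm across and 14 mm high, about 0.14 kg, lying flat and loose on the bench; this point is its centre, 7 mm above the bench; it slides when pushed
- tub: round open white bait tub with brown bait, 60 mm across at the rim (50 at the foot), 45 mm high, standing among the sinkers; loose, to be left alone; origin at the centre of its underside
- spool: black line spool with amber line, lying on its flange, 56 mm across, 32 mm high, among the sinkers; loose, to be left alone; origin at the centre of its underside
- jar: small clear jar with a black lid, 42 mm across, 45 mm high, among the sinkers; loose, to be left alone; origin at the centre of its underside
- pliers: pliers lying flat near the far edge, about 140 mm long, 14 mm high; loose, to be left alone; origin on the bench under the pivot, jaws along its +x, handles along -x
- flask: steel flask, 66 mm across, 160 mm high, standing at the left; loose, to be left alone; origin at the centre of its underside
- bait_box: clear open box with four compartments, 130 x 180 x 50 mm, at the right; loose, to be left alone; origin at the centre of its underside

How it is judged:
By the outcome, as a careful person would: the job done as asked, in the order asked, and still so for the second after the job is handed in, with the robot touching nothing.
It also fails if it takes over 72 s, if anything falls off the work surface, if the arm or the gripper's body presses on something with over 40 N, if the wrist force passes 120 N, or if a joint passes its speed limit or range.

## Working session

There is one attempt and no reset: what is moved stays moved. The work goes in short steps, Python scripts to look and compute and a shell command to move; the robot and the scene stay as the last step left them, time stands still between calls to the robot, and variables do not carry over. Pictures are saved under pics/ and viewed, and the job is handed in when it is done.

```bash
mkdir -p pics; ls; cat > h.py <<'E'
import numpy as np, cv2
from bench import status, camera, arm
from scipy.spatial.transform import Rotation as R
def cam(n,f=None):
    c=camera(n)
    if f: cv2.imwrite('pics/'+f,c['color'][:,:,::-1])
    return c
def rotm(a):
    a=np.array(a,float)
    return a if a.shape==(3,3) else R.from_rotvec(a).as_matrix()
def K(c):
    f=200/np.tan(np.radians(c['vertical_fov'])/2)
    return np.array([[f,0,c['cx']],[0,f,c['cy']],[0,0,1]])
def px2w(c,uv,z):
    p=cv2.undistortPoints(np.array(uv,float).reshape(-1,1,2),K(c),np.array(c['dist'],float)).reshape(-1,2)
    z=np.broadcast_to(z,len(p))
    d=np.c_[p[:,0],-p[:,1],-np.ones(len(p))]@rotm(c['attitude']).T
    e=np.array(c['eye']); return e+d*((z-e[2])/d[:,2])[:,None]
def w2px(c,P):
    q=(np.atleast_2d(P)-np.array(c['eye']))@rotm(c['attitude'])
    q=q*[1,-1,-1]
    return cv2.projectPoints(q.reshape(-1,1,3),np.zeros(3),np.zeros(3),K(c),np.array(c['dist'],float))[0].reshape(-1,2)
E
python3 - <<'E'
from h import *
for n in ('scene','top'):
    c=cam(n,n+'0.png'); print(n,c['vertical_fov'],c['eye'],c['attitude'],c['dist'])
print(status.sense())
E
```

```text
pics
scene 44.97416310435359 [1.47404188 0.55173517 0.90736416] [0.51217902 0.91755463 1.98999934] [-0.00980031  0.          0.          0.          0.        ]
top 53.90056145419511 [ 0.39857138 -0.01072854  1.19227345] [ 0.14475698 -0.14719162 -1.55656601] [-0.04947793  0.          0.          0.          0.        ]
{'clock': 0.1, 'q': array([-1.13901924e+00,  4.23791224e-01,  1.63062525e+00,  4.05706015e-05,
        1.08859301e+00, -1.89827991e-02]), 'joint_velocities': array([-0.00021465,  0.0006177 , -0.00119961,  0.00020853, -0.00016933,
        0.00074705]), 'tau': array([ 5.37435681e-04, -5.58423078e+01, -2.82443404e+01, -7.10730001e-05,
        3.02187451e-03,  1.45429535e-08]), 'tcp_pos': array([ 0.27211989, -0.56211094,  0.24160209]), 'tool_rot': array([-3.06078720e+00, -7.01732411e-01,  4.00671209e-04]), 'contact_force': array([ 0.72530358,  0.16288317, -0.078114  ]), 'wrist_torque': array([-0.0274999 , -0.00186982,  0.04045125]), 'opening': 0.9995273862738887}
```

View pics/scene0.png

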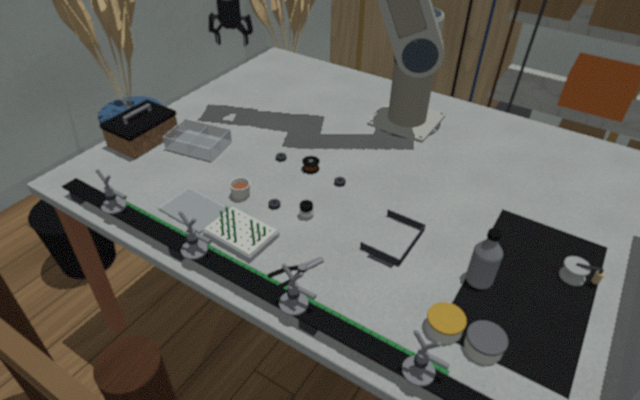

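View pics/top0.png

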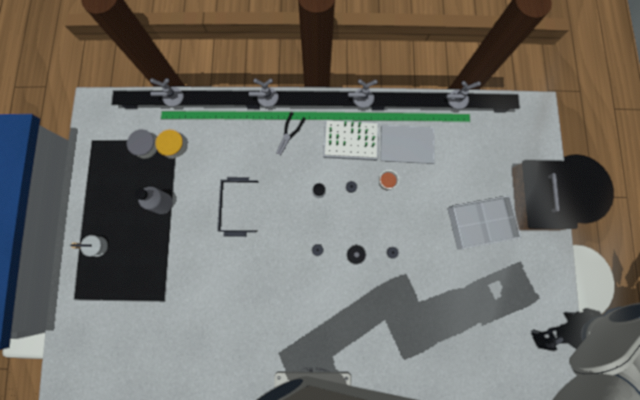

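The top view shows the pen at about (220–258, 180–235), with its mouth facing right. The sinkers are near (351,187), (317,250) and (392,253), the jar at (319,189), the spool at (356,254) and the tub at (388,180). I'll enlarge this area.

```bash
python3 - <<'E'
from h import *
i=cv2.imread('pics/top0.png')[160:280,205:415]
cv2.imwrite('pics/crop0.png',cv2.resize(i,None,fx=3.8,fy=3.8,interpolation=cv2.INTER_CUBIC))
E
```

```text
(no output)
```

View pics/crop0.png

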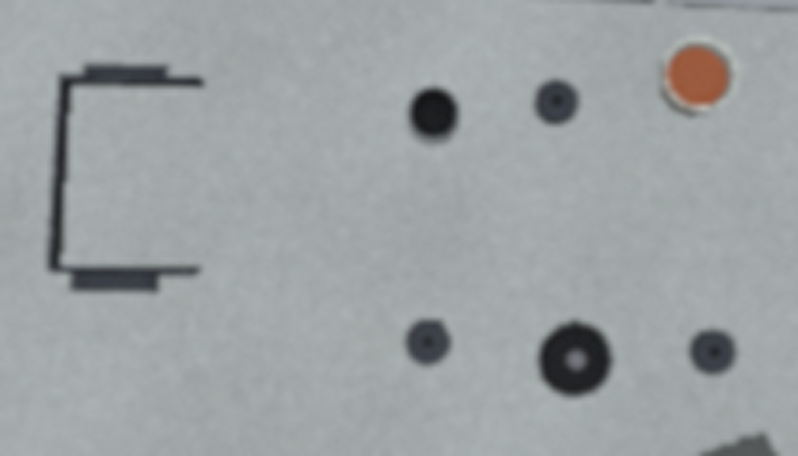

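```bash
python3 - <<'E'
from h import *
c=cam('top')
pts={'A':(556,101,.014),'B':(428,342,.014),'C':(712,352,.014),'jar':(434,112,.045),'tub':(698,76,.045),'spool':(575,359,.032),
'm_far':(203,83,.025),'m_near':(199,270,.025),'b_far':(64,78,.025),'b_near':(54,268,.025)}
for k,(u,v,z) in pts.items(): print(k,px2w(c,[(u/3.8+205-.4,v/3.8+160-.4)],z)[0].round(4))
w=camera('wrist');print(w['eye'],w['attitude'],w['vertical_fov'],status.sense()['tcp_pos'])
print(rotm(status.sense()['tool_rot']).round(3))
E
```

```text
A [ 0.6505 -0.1111  0.014 ]
B [ 0.4567 -0.0098  0.014 ]
C [ 0.4507 -0.2323  0.014 ]
jar [ 0.6341 -0.0128  0.045 ]
tub [ 0.6651 -0.2207  0.045 ]
spool [ 0.4438 -0.123   0.032 ]
m_far [0.6602 0.1724 0.025 ]
m_near [0.5103 0.1699 0.025 ]
b_far [0.6633 0.2844 0.025 ]
b_near [0.5106 0.284  0.025 ]
[ 0.33860996 -0.53038205  0.37359382] [-0.26023818  0.16434826 -1.1114514 ] 64.87030135957889 [ 0.27219586 -0.56225939  0.24184213]
[[ 0.9    0.436 -0.   ]
 [ 0.436 -0.9    0.001]
 [ 0.    -0.001 -1.   ]]
```

```bash
cat >> h.py <<'E'
def go(x,y,z,deg):
    """offset (tool axes) and tool-z turn to reach TCP x,y,z with tool x heading deg"""
    s=status.sense(); M=rotm(s['tool_rot']); h=np.degrees(np.arctan2(M[1,0],M[0,0]))
    o=M.T@(np.array([x,y,z])-s['tcp_pos']); t=-np.radians(deg-h)
    print('clk %.2f'%s['clock'],'tcp',s['tcp_pos'].round(4),'head %.1f'%h,'F',s['contact_force'].round(1),'op %.2f'%s['opening'],'q',s['q'].round(2)); print('  offset',o.round(4),'turn',round(t,3))
E
python3 -m creep '[{"offset":[0.02,-0.02,0.005],"delta_rot":[0,0,0],"fingers":0.022},{"offset":[0.046,-0.048,0.014],"delta_rot":[0,0,0],"fingers":0.022},{"offset":[0.072,-0.076,0.023],"delta_rot":[0,0,0],"fingers":0.022},{"offset":[0.098,-0.104,0.032],"delta_rot":[0,0,0],"fingers":0.022},{"offset":[0.124,-0.132,0.041],"delta_rot":[0,0,0],"fingers":0.022}]'
python3 -m creep '[{"offset":[0.026,-0.028,0.009],"delta_rot":[0,0,0],"fingers":0.022},{"offset":[0.052,-0.056,0.018],"delta_rot":[0,0,0],"fingers":0.022},{"offset":[0.078,-0.084,0.027],"delta_rot":[0,0,0],"fingers":0.022},{"offset":[0.104,-0.112,0.036],"delta_rot":[0,0,0],"fingers":0.022},{"offset":[0.13,-0.14,0.045],"delta_rot":[0,0,0],"fingers":0.022}]'
python3 -m creep '[{"offset":[0.026,-0.028,0.009],"delta_rot":[0,0,-0.107],"fingers":0.022},{"offset":[0.052,-0.056,0.018],"delta_rot":[0,0,-0.214],"fingers":0.022},{"offset":[0.078,-0.084,0.027],"delta_rot":[0,0,-0.321],"fingers":0.022},{"offset":[0.104,-0.112,0.036],"delta_rot":[0,0,-0.428],"fingers":0.022},{"offset":[0.11,-0.12,0.04],"delta_rot":[0,0,-0.532],"fingers":0.022}]'
python3 -c "
from h import *
go(.429,-.051,.016,56.3)
cam('wrist','w1.png')"
```

```text
clock: 0.62
tcp_pos: [0.3264, -0.388, 0.2009]
tool_rot: [-3.062, -0.701, -0.0]
contact_force: [0.3, -0.4, -0.3]
opening: 0.3
clock: 1.03
tcp_pos: [0.3826, -0.2054, 0.1561]
tool_rot: [3.062, 0.701, 0.001]
contact_force: [-0.3, 0.9, -0.2]
opening: 0.259
clock: 1.45
tcp_pos: [0.43, -0.0474, 0.1156]
tool_rot: [-2.763, -1.494, -0.0]
contact_force: [-0.7, -1.0, 0.1]
opening: 0.252
clk 1.45 tcp [ 0.43   -0.0474  0.1156] head 56.8 F [-0.7 -1.   0.1] op 0.25 q [-0.14  0.36  2.13  0.    0.65  0.44]
  offset [-0.0036  0.0012  0.0996] turn 0.008
```

View pics/w1.png

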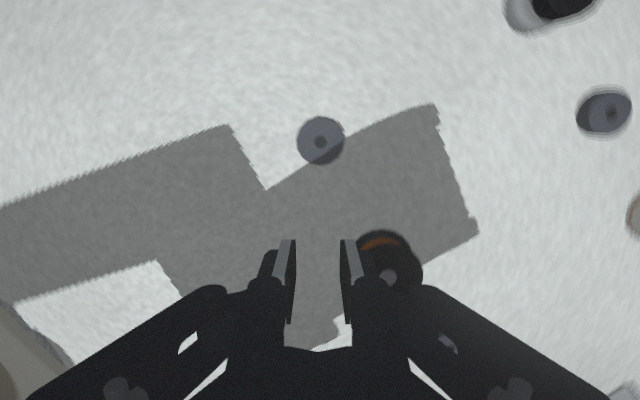

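The wrist view shows sinker B at (320,141), straight ahead between the fingers. The spool is to the right at (388,265), clear of the fingers. I'll lower in steps and watch the force.

```bash
python3 -m creep '[{"offset":[-0.003,0.001,0.03],"delta_rot":[0,0,0],"fingers":0.022},{"offset":[-0.004,0.001,0.06],"delta_rot":[0,0,0],"fingers":0.022},{"offset":[-0.004,0.001,0.085],"delta_rot":[0,0,0],"fingers":0.022},{"offset":[-0.004,0.001,0.096],"delta_rot":[0,0,0],"fingers":0.022},{"offset":[-0.004,0.001,0.099],"delta_rot":[0,0,0],"fingers":0.022}]'
python3 -c "
from h import *
c=cam('wrist','w2.png'); go(.429,-.051,.016,56.3)
cam('top','t2.png');cam('scene','s2.png')
i=np.vstack([cv2.imread('pics/t2.png')[150:290,180:420],cv2.imread('pics/s2.png')[120:260,220:460]])
cv2.imwrite('pics/c2.png',cv2.resize(i,None,fx=2.1,fy=2.1))
"
```

```text
clock: 1.92
tcp_pos: [0.4264, -0.0553, 0.0155]
tool_rot: [-2.77, -1.478, 0.005]
contact_force: [-0.2, -0.1, 0.2]
opening: 0.26
clk 1.97 tcp [ 0.4268 -0.0554  0.0161] head 56.2 F [-0.1  0.4 -0.2] op 0.25 q [-0.16  0.58  2.15 -0.    0.41  0.43]
  offset [ 0.0048 -0.0006  0.0001] turn -0.002
```

View pics/w2.png

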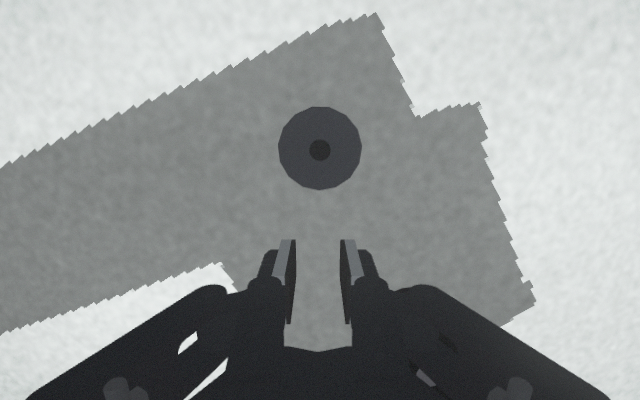

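View pics/c2.png

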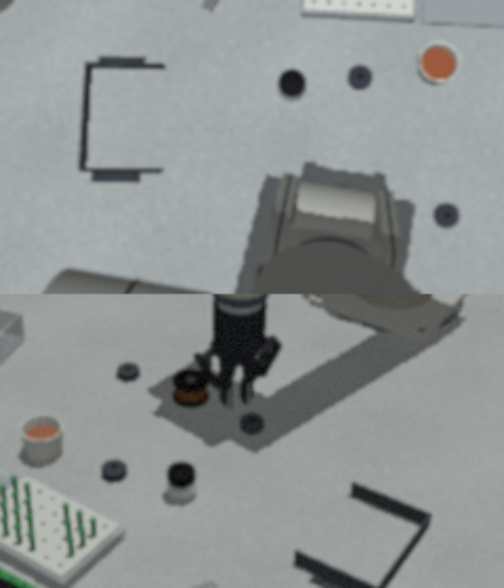

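No contact so far, and the sinker is centred at (320,148). I'll push it straight along tool x (heading 56°).

```bash
python3 -m creep '[{"offset":[0.008,0,0],"delta_rot":[0,0,0],"fingers":0.022},{"offset":[0.018,0,0],"delta_rot":[0,0,0],"fingers":0.022},{"offset":[0.026,0,0],"delta_rot":[0,0,0],"fingers":0.022},{"offset":[0.032,0,0],"delta_rot":[0,0,0],"fingers":0.022},{"offset":[0.04,0,0],"delta_rot":[0,0,0],"fingers":0.022}]'
for i in 1 2; do python3 -m creep '[{"offset":[0.01,0,0],"delta_rot":[0,0,0],"fingers":0.022},{"offset":[0.021,0,0],"delta_rot":[0,0,0],"fingers":0.022},{"offset":[0.033,0,0],"delta_rot":[0,0,0],"fingers":0.022},{"offset":[0.045,0,0],"delta_rot":[0,0,0],"fingers":0.022},{"offset":[0.057,0,0],"delta_rot":[0,0,0],"fingers":0.022}]'; done
python3 -c "
from h import *
c=cam('wrist','w3.png'); go(.616,.229,.016,56.3)"
```

```text
clock: 2.48
tcp_pos: [0.4506, -0.0209, 0.0178]
tool_rot: [2.769, 1.483, 0.001]
contact_force: [-1.5, -2.1, 0.3]
opening: 0.262
clock: 2.9
tcp_pos: [0.4823, 0.0269, 0.0173]
tool_rot: [-2.77, -1.483, 0.0]
contact_force: [0.4, -2.0, 0.7]
opening: 0.255
clock: 3.32
tcp_pos: [0.5139, 0.0742, 0.0173]
tool_rot: [-2.77, -1.482, 0.0]
contact_force: [-0.5, -0.9, 0.6]
opening: 0.259
clk 3.37 tcp [0.5158 0.0756 0.0176] head 56.3 F [1.4 2.3 0.9] op 0.26 q [0.12 0.64 1.96 0.   0.54 0.71]
  offset [ 0.1832 -0.0017  0.002 ] turn 0.001
```

View pics/w3.png

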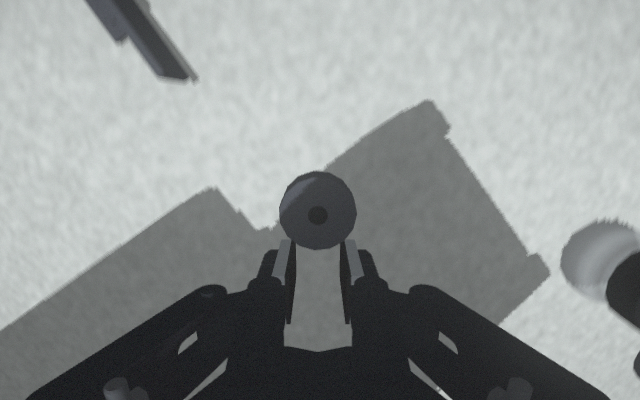

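The sinker is seated in the notch between the fingers at (318,210), and the pen wall is entering the view at upper left. I'll continue into the pen.

```bash
for i in 1 2; do python3 -m creep '[{"offset":[0.01,0,0.001],"delta_rot":[0,0,0],"fingers":0.022},{"offset":[0.021,0,0.001],"delta_rot":[0,0,0],"fingers":0.022},{"offset":[0.033,0,0.001],"delta_rot":[0,0,0],"fingers":0.022},{"offset":[0.045,0,0.001],"delta_rot":[0,0,0],"fingers":0.022},{"offset":[0.057,0,0.001],"delta_rot":[0,0,0],"fingers":0.022}]'; done
python3 -m creep '[{"offset":[0.011,0,0],"delta_rot":[0,0,0],"fingers":0.022},{"offset":[0.022,0,0],"delta_rot":[0,0,0],"fingers":0.022},{"offset":[0.033,0,0],"delta_rot":[0,0,0],"fingers":0.022},{"offset":[0.041,0,0],"delta_rot":[0,0,0],"fingers":0.022},{"offset":[0.046,0,0],"delta_rot":[0,0,0],"fingers":0.022}]'
python3 -c "
from h import *
c=cam('wrist','w4.png'); go(.616,.229,.016,56.3); print(px2w(c,[(318,208)],.014))
c=cam('top','t4.png')"
```

```text
clock: 3.78
tcp_pos: [0.5456, 0.1217, 0.0163]
tool_rot: [2.77, 1.482, 0.0]
contact_force: [-0.5, -1.0, -0.5]
opening: 0.26
clock: 4.2
tcp_pos: [0.5771, 0.169, 0.0153]
tool_rot: [-2.77, -1.482, -0.0]
contact_force: [-0.2, -1.5, 0.5]
opening: 0.254
clock: 4.62
tcp_pos: [0.6027, 0.2074, 0.0153]
tool_rot: [2.769, 1.483, 0.001]
contact_force: [-1.3, -0.5, -0.3]
opening: 0.259
clk 4.67 tcp [0.6031 0.2077 0.0154] head 56.3 F [ 1.6  0.  -0.6] op 0.26 q [0.31 0.75 1.69 0.   0.7  0.9 ]
  offset [ 0.0249 -0.001  -0.0006] turn 0.001
[[0.61917267 0.23097895 0.014     ]]
```

View pics/w4.png

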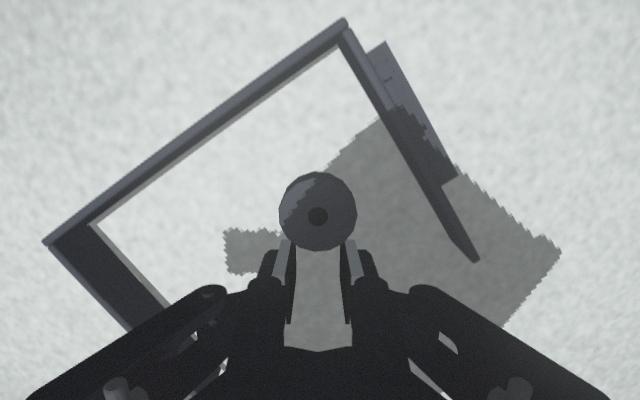

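View pics/t4.png

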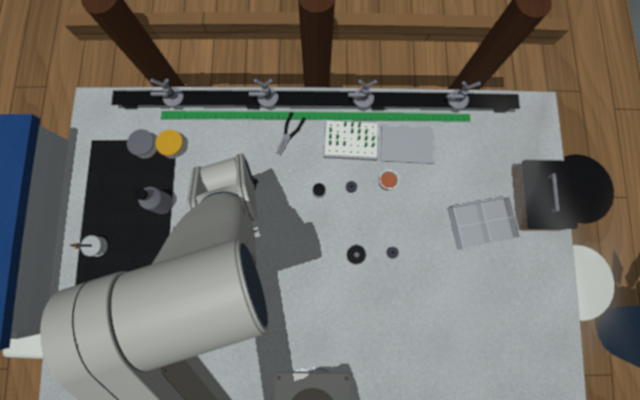

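Sinker B is at about (0.619, 0.231), inside the pen. I'll push it 20 mm further, back off, lift and go to sinker C.

```bash
python3 -m creep '[{"offset":[0.008,0,0],"delta_rot":[0,0,0],"fingers":0.022},{"offset":[0.016,0,0],"delta_rot":[0,0,0],"fingers":0.022},{"offset":[0.021,0,0],"delta_rot":[0,0,0],"fingers":0.022},{"offset":[0.015,0,0],"delta_rot":[0,0,0],"fingers":0.022},{"offset":[-0.015,0,0],"delta_rot":[0,0,0],"fingers":0.022}]'
python3 -m creep '[{"offset":[-0.01,0,-0.03],"delta_rot":[0,0,0],"fingers":0.022},{"offset":[-0.015,0,-0.065],"delta_rot":[0,0,0],"fingers":0.022},{"offset":[-0.03,0,-0.1],"delta_rot":[0,0,0],"fingers":0.022},{"offset":[-0.06,0,-0.12],"delta_rot":[0,0,0],"fingers":0.022},{"offset":[-0.1,0,-0.12],"delta_rot":[0,0,0],"fingers":0.022}]'
python3 -c "
from h import *
cam('wrist','w5.png'); go(.412,-.271,.12,45)"
```

```text
clock: 5.13
tcp_pos: [0.5968, 0.1966, 0.0161]
tool_rot: [2.767, 1.486, 0.01]
contact_force: [-0.9, -1.0, 0.3]
opening: 0.257
clock: 5.55
tcp_pos: [0.5417, 0.1114, 0.1402]
tool_rot: [2.766, 1.483, 0.016]
contact_force: [1.2, -0.6, 0.3]
opening: 0.259
clk 5.60 tcp [0.5336 0.1055 0.137 ] head 56.3 F [-6.  -3.8 -1.5] op 0.26 q [ 0.17  0.46  1.88 -0.    0.81  0.76]
  offset [-0.3807  0.1075  0.0178] turn 0.198
```

View pics/w5.png

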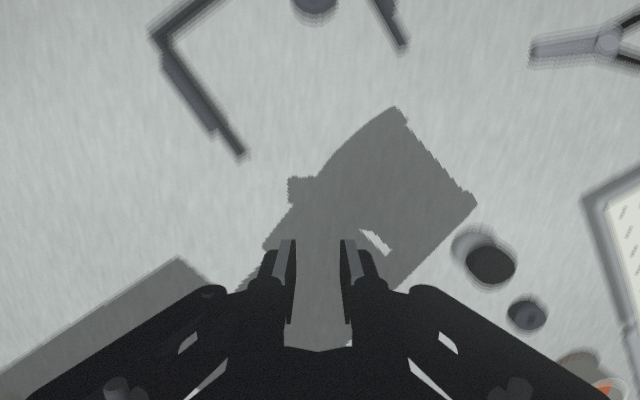

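B stays in the pen, at the top edge of the view (315,0). Next is C.

```bash
python3 -m creep '[{"offset":[-0.025,0.007,0],"delta_rot":[0,0,0],"fingers":0.022},{"offset":[-0.06,0.017,0],"delta_rot":[0,0,0],"fingers":0.022},{"offset":[-0.098,0.027,0.003],"delta_rot":[0,0,0],"fingers":0.022},{"offset":[-0.136,0.038,0.006],"delta_rot":[0,0,0],"fingers":0.022},{"offset":[-0.174,0.049,0.009],"delta_rot":[0,0,0],"fingers":0.022}]'
python3 -m creep '[{"offset":[-0.038,0.011,0.002],"delta_rot":[0,0,0.03],"fingers":0.022},{"offset":[-0.076,0.022,0.004],"delta_rot":[0,0,0.07],"fingers":0.022},{"offset":[-0.114,0.032,0.006],"delta_rot":[0,0,0.11],"fingers":0.022},{"offset":[-0.152,0.043,0.008],"delta_rot":[0,0,0.15],"fingers":0.022},{"offset":[-0.18,0.051,0.008],"delta_rot":[0,0,0.198],"fingers":0.022}]'
python3 -m creep '[{"offset":[-0.008,0.002,0],"delta_rot":[0,0,0],"fingers":0.022},{"offset":[-0.012,0.003,0],"delta_rot":[0,0,0],"fingers":0.022}]'
python3 -c "
from h import *
cam('wrist','w6.png'); go(.412,-.271,.016,45)
c=cam('top','t6.png')
i=cv2.imread('pics/t6.png')[150:290,180:420]
cv2.imwrite('pics/c6.png',cv2.resize(i,None,fx=3.2,fy=3.2))"
```

```text
clock: 6.02
tcp_pos: [0.4812, -0.0629, 0.1263]
tool_rot: [2.769, 1.483, 0.0]
contact_force: [0.3, 0.2, -0.2]
opening: 0.253
clock: 6.43
tcp_pos: [0.4232, -0.2418, 0.1181]
tool_rot: [-2.905, -1.197, 0.001]
contact_force: [0.8, -0.1, 0.1]
opening: 0.258
clock: 6.6
tcp_pos: [0.4174, -0.2514, 0.1182]
tool_rot: [-2.904, -1.197, 0.0]
contact_force: [-0.6, -0.0, -0.4]
opening: 0.257
clk 6.65 tcp [ 0.4176 -0.2508  0.1182] head 44.9 F [-0.3  0.3 -0.3] op 0.26 q [-0.57  0.42  2.01  0.    0.71  0.22]
  offset [-0.0182  0.0105  0.1022] turn -0.002
```

View pics/w6.png

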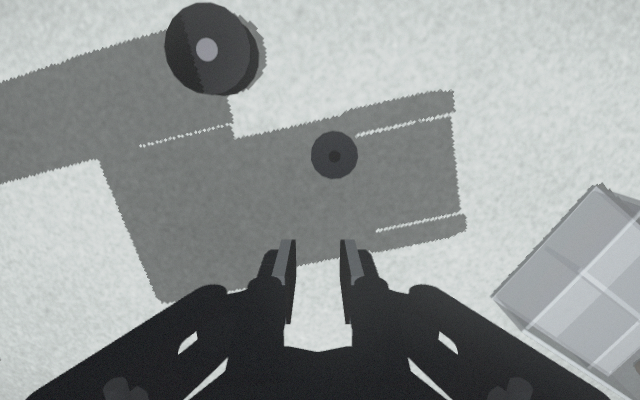

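View pics/c6.png

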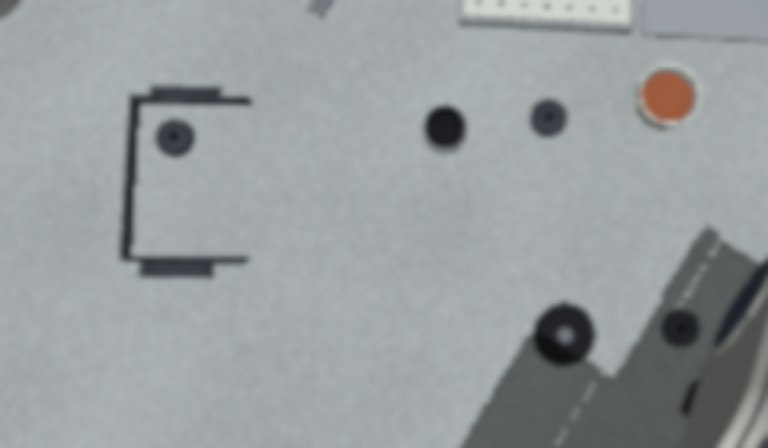

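B lies flat inside the pen. C is at (334,155), about 10 mm to the right of the tool line. I'll shift, lower and push it at 45° to around (0.545, -0.138).

```bash
python3 -m creep '[{"offset":[-0.01,0.006,0.03],"delta_rot":[0,0,0],"fingers":0.022},{"offset":[-0.018,0.01,0.06],"delta_rot":[0,0,0],"fingers":0.022},{"offset":[-0.018,0.01,0.085],"delta_rot":[0,0,0],"fingers":0.022},{"offset":[-0.018,0.01,0.098],"delta_rot":[0,0,0],"fingers":0.022},{"offset":[-0.018,0.01,0.102],"delta_rot":[0,0,0],"fingers":0.022}]'
python3 -m creep '[{"offset":[0.008,0,0],"delta_rot":[0,0,0],"fingers":0.022},{"offset":[0.018,0,0],"delta_rot":[0,0,0],"fingers":0.022},{"offset":[0.026,0,0],"delta_rot":[0,0,0],"fingers":0.022},{"offset":[0.034,0,0],"delta_rot":[0,0,0],"fingers":0.022},{"offset":[0.042,0,0],"delta_rot":[0,0,0],"fingers":0.022}]'
python3 -m creep '[{"offset":[0.01,0,0.001],"delta_rot":[0,0,0],"fingers":0.022},{"offset":[0.021,0,0.001],"delta_rot":[0,0,0],"fingers":0.022},{"offset":[0.033,0,0.001],"delta_rot":[0,0,0],"fingers":0.022},{"offset":[0.045,0,0.001],"delta_rot":[0,0,0],"fingers":0.022},{"offset":[0.057,0,0.001],"delta_rot":[0,0,0],"fingers":0.022}]'
python3 -c "
from h import *
c=cam('wrist','w7.png'); go(.527,-.156,.016,45)"
```

```text
clock: 7.12
tcp_pos: [0.4121, -0.2675, 0.0142]
tool_rot: [-2.898, -1.203, 0.003]
contact_force: [0.4, -0.6, -0.4]
opening: 0.256
clock: 7.53
tcp_pos: [0.4441, -0.2394, 0.0173]
tool_rot: [2.901, 1.202, 0.002]
contact_force: [-1.8, -0.5, 0.4]
opening: 0.255
clock: 7.95
tcp_pos: [0.4839, -0.199, 0.0154]
tool_rot: [2.903, 1.201, 0.0]
contact_force: [-1.4, -1.8, 1.9]
opening: 0.257
clk 8.00 tcp [ 0.4855 -0.1981  0.0155] head 45.0 F [1.3 1.4 0.6] op 0.26 q [-0.41  0.65  1.95  0.    0.54  0.37]
  offset [ 0.0591 -0.0004 -0.0004] turn 0.0
```

View pics/w7.png

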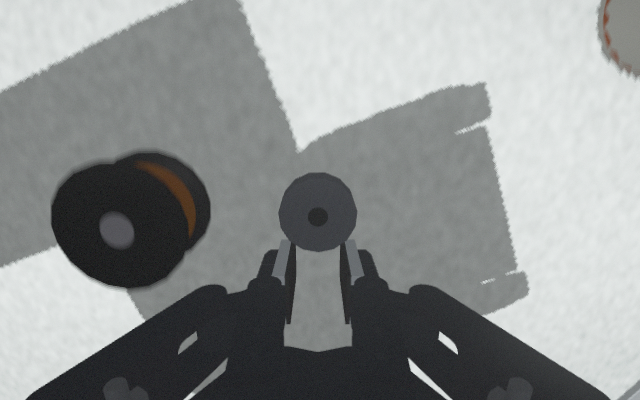

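C is seated at (317,210), with the spool at (130,220), clear on the left. I'll push 59 mm more, back off, and turn to heading 90° behind it.

```bash
python3 -m creep '[{"offset":[0.01,0,0],"delta_rot":[0,0,0],"fingers":0.022},{"offset":[0.022,0,0],"delta_rot":[0,0,0],"fingers":0.022},{"offset":[0.035,0,0],"delta_rot":[0,0,0],"fingers":0.022},{"offset":[0.048,0,0],"delta_rot":[0,0,0],"fingers":0.022},{"offset":[0.059,0,0],"delta_rot":[0,0,0],"fingers":0.022}]'
python3 -m creep '[{"offset":[-0.012,0,0],"delta_rot":[0,0,0],"fingers":0.022},{"offset":[-0.03,0,0],"delta_rot":[0,0,0],"fingers":0.022},{"offset":[-0.03,0.008,0],"delta_rot":[0,0,-0.11],"fingers":0.022},{"offset":[-0.026,0.015,0],"delta_rot":[0,0,-0.22],"fingers":0.022},{"offset":[-0.022,0.022,0],"delta_rot":[0,0,-0.33],"fingers":0.022}]'
python3 -c "
from h import *
c=cam('wrist','w8.png'); go(.546,-.185,.016,90)"
```

```text
clock: 8.42
tcp_pos: [0.5259, -0.1571, 0.0152]
tool_rot: [2.903, 1.202, 0.0]
contact_force: [0.4, -0.7, -0.9]
opening: 0.255
clock: 8.83
tcp_pos: [0.5246, -0.1897, 0.0152]
tool_rot: [-2.662, -1.668, 0.0]
contact_force: [0.9, -0.8, -0.0]
opening: 0.256
clk 8.88 tcp [ 0.5268 -0.1903  0.0156] head 64.5 F [ 2.2 -0.9  0.5] op 0.26 q [-0.37  0.68  1.87  0.    0.59  0.08]
  offset [ 0.013   0.0151 -0.0004] turn -0.445
```

View pics/w8.png

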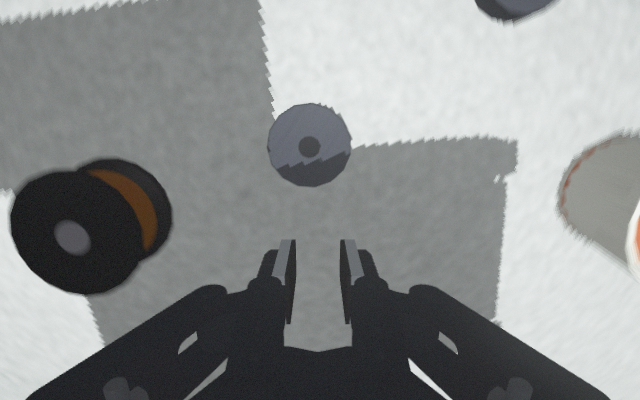

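```bash
python3 -m creep '[{"offset":[-0.004,0.004,0],"delta_rot":[0,0,-0.1],"fingers":0.022},{"offset":[-0.002,0.008,0],"delta_rot":[0,0,-0.2],"fingers":0.022},{"offset":[0.0,0.011,0],"delta_rot":[0,0,-0.3],"fingers":0.022},{"offset":[0.005,0.014,0],"delta_rot":[0,0,-0.4],"fingers":0.022},{"offset":[0.01,0.015,0],"delta_rot":[0,0,-0.445],"fingers":0.022}]'
python3 -m creep '[{"offset":[0,0,0],"delta_rot":[0,0,0],"fingers":0.022}]'
python3 -c "
from h import *
c=cam('wrist','w9.png'); go(.548,.225,.016,90)
g=cv2.HoughCircles(cv2.cvtColor(c['color'],cv2.COLOR_RGB2GRAY)[:235],3,1.5,200,param1=80,param2=20,minRadius=34,maxRadius=48); print(g)
if g is not None: print(px2w(c,g[0,:1,:2],.014))"
```

```text
clock: 9.3
tcp_pos: [0.5427, -0.187, 0.0153]
tool_rot: [2.231, 2.211, 0.0]
contact_force: [-0.2, 0.4, -0.4]
opening: 0.255
clock: 9.38
tcp_pos: [0.5428, -0.1864, 0.0153]
tool_rot: [2.234, 2.209, 0.0]
contact_force: [-0.5, -0.1, 0.2]
opening: 0.259
clk 9.43 tcp [ 0.5425 -0.1866  0.0152] head 89.2 F [ 0.  -0.3  0.8] op 0.25 q [-0.35  0.69  1.84  0.    0.61 -0.34]
  offset [ 0.4116  0.     -0.0007] turn -0.013
[[[323.25 161.25  41.2 ]
  [560.25 107.25  43.75]
  [ 98.25 141.75  47.05]]]
[[ 0.54628952 -0.13685582  0.014     ]]
```

View pics/w9.png

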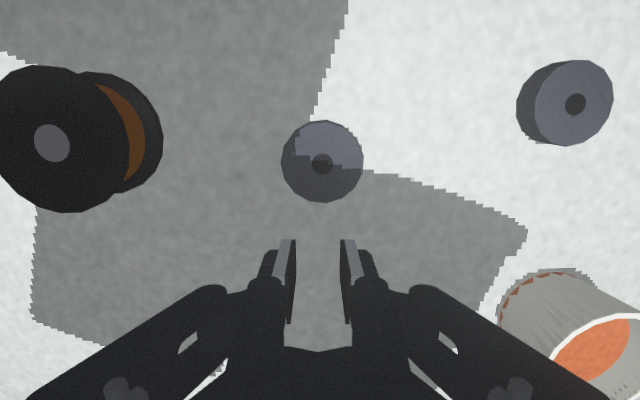

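C is aligned at (323,161), about (0.546, -0.137). I'll push 0.41 m along +y.

```bash
python3 -m creep '[{"offset":[0.008,0,0],"delta_rot":[0,0,0],"fingers":0.022},{"offset":[0.018,0,0],"delta_rot":[0,0,0],"fingers":0.022},{"offset":[0.026,0,0],"delta_rot":[0,0,0],"fingers":0.022},{"offset":[0.034,0,0],"delta_rot":[0,0,0],"fingers":0.022},{"offset":[0.043,0,0],"delta_rot":[0,0,0],"fingers":0.022}]'
for i in 1 2 3 4 ; do python3 -m creep '[{"offset":[0.011,0,0],"delta_rot":[0,0,0],"fingers":0.022},{"offset":[0.022,0,0],"delta_rot":[0,0,0],"fingers":0.022},{"offset":[0.034,0,0],"delta_rot":[0,0,0],"fingers":0.022},{"offset":[0.046,0,0],"delta_rot":[0,0,0],"fingers":0.022},{"offset":[0.058,0,0],"delta_rot":[0,0,0],"fingers":0.022}]'; done
python3 -c "
from h import *
c=cam('wrist','w10.png'); go(.548,.225,.016,90)"
```

```text
clock: 9.85
tcp_pos: [0.5429, -0.143, 0.0153]
tool_rot: [-2.234, -2.209, 0.0]
contact_force: [0.3, -1.0, 0.3]
opening: 0.254
clock: 10.27
tcp_pos: [0.5436, -0.0845, 0.0153]
tool_rot: [-2.233, -2.209, 0.0]
contact_force: [-0.7, -0.9, -0.6]
opening: 0.255
clock: 10.68
tcp_pos: [0.5443, -0.0267, 0.0153]
tool_rot: [-2.234, -2.209, 0.0]
contact_force: [0.5, -1.1, 0.7]
opening: 0.253
clock: 11.1
tcp_pos: [0.545, 0.0312, 0.0153]
tool_rot: [-2.234, -2.209, -0.0]
contact_force: [-0.6, -1.2, 0.1]
opening: 0.26
clock: 11.52
tcp_pos: [0.5456, 0.0893, 0.0153]
tool_rot: [-2.234, -2.209, 0.0]
contact_force: [-0.2, -0.5, -0.1]
opening: 0.258
clk 11.57 tcp [0.5458 0.0909 0.0154] head 89.4 F [-0.   2.5  0.5] op 0.26 q [0.14 0.67 1.89 0.   0.58 0.15]
  offset [ 0.1341  0.0008 -0.0005] turn -0.01
```

View pics/w10.png

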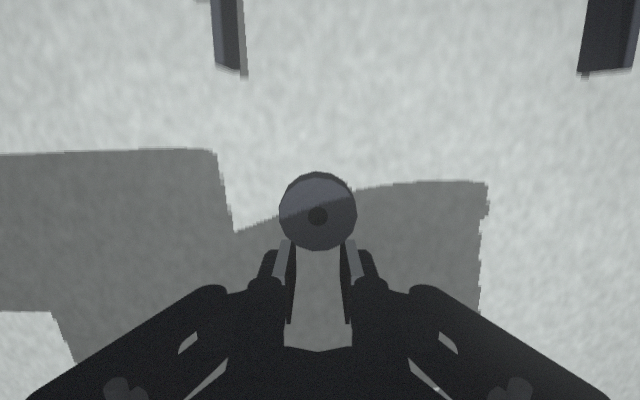

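The pen's mouth ends are at (230,72) and (610,70). C at (317,210) is heading between them with about 15 mm to the left wall. I'll continue with a small drift to the right.

```bash
for i in 1 2; do python3 -m creep '[{"offset":[0.011,0.0005,0],"delta_rot":[0,0,0],"fingers":0.022},{"offset":[0.022,0.001,0],"delta_rot":[0,0,0],"fingers":0.022},{"offset":[0.034,0.001,0],"delta_rot":[0,0,0],"fingers":0.022},{"offset":[0.045,0.002,0],"delta_rot":[0,0,0],"fingers":0.022},{"offset":[0.056,0.002,0],"delta_rot":[0,0,0],"fingers":0.022}]'; done
python3 -m creep '[{"offset":[0.008,0,0],"delta_rot":[0,0,0],"fingers":0.022},{"offset":[0.015,0,0],"delta_rot":[0,0,0],"fingers":0.022},{"offset":[0.02,0,0],"delta_rot":[0,0,0],"fingers":0.022}]'
python3 -c "
from h import *
c=cam('wrist','w11.png'); go(.548,.225,.016,90)"
```

```text
clock: 11.98
tcp_pos: [0.5485, 0.1452, 0.0154]
tool_rot: [2.234, 2.209, 0.0]
contact_force: [0.4, -0.8, -0.4]
opening: 0.262
clock: 12.4
tcp_pos: [0.551, 0.2013, 0.0153]
tool_rot: [2.233, 2.209, 0.0]
contact_force: [0.6, -0.9, -0.6]
opening: 0.255
clock: 12.65
tcp_pos: [0.551, 0.2209, 0.0153]
tool_rot: [2.233, 2.21, 0.0]
contact_force: [-0.7, -1.1, 0.2]
opening: 0.259
clk 12.70 tcp [0.5512 0.2214 0.0154] head 89.4 F [0.  1.  0.1] op 0.25 q [0.36 0.71 1.79 0.   0.64 0.37]
  offset [ 0.0035 -0.0032 -0.0006] turn -0.01
```

View pics/w11.png

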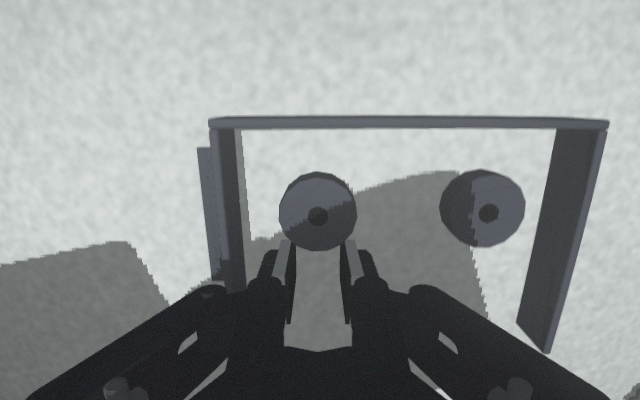

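C and B both lie inside, at (317,210) and (482,208), with a clear gap between them for A. I'll back off, lift and move to A's far side at heading 180°, so that I push toward -x between the tub and the jar.

```bash
python3 -m creep '[{"offset":[-0.012,0,0],"delta_rot":[0,0,0],"fingers":0.022},{"offset":[-0.03,0,-0.005],"delta_rot":[0,0,0],"fingers":0.022},{"offset":[-0.045,0,-0.035],"delta_rot":[0,0,0],"fingers":0.022},{"offset":[-0.06,0,-0.07],"delta_rot":[0,0,0],"fingers":0.022},{"offset":[-0.08,0,-0.1],"delta_rot":[0,0,0],"fingers":0.022}]'
python3 -m creep '[{"offset":[-0.03,0.015,-0.01],"delta_rot":[0,0,-0.12],"fingers":0.022},{"offset":[-0.06,0.035,-0.015],"delta_rot":[0,0,-0.24],"fingers":0.022},{"offset":[-0.09,0.055,-0.015],"delta_rot":[0,0,-0.36],"fingers":0.022},{"offset":[-0.12,0.075,-0.015],"delta_rot":[0,0,-0.48],"fingers":0.022},{"offset":[-0.15,0.095,-0.015],"delta_rot":[0,0,-0.6],"fingers":0.022}]'
python3 -c "
from h import *
go(.702,-.111,.12,180)"
```

```text
clock: 13.12
tcp_pos: [0.5497, 0.1385, 0.1163]
tool_rot: [-2.234, -2.208, 0.001]
contact_force: [1.4, 0.2, 0.1]
opening: 0.256
clock: 13.53
tcp_pos: [0.6437, -0.014, 0.1307]
tool_rot: [1.474, 2.774, 0.0]
contact_force: [0.8, 0.3, -0.3]
opening: 0.263
clk 13.53 tcp [ 0.6437 -0.014   0.1307] head 124.0 F [ 0.8  0.3 -0.3] op 0.26 q [-0.04  0.59  1.65 -0.    0.9  -0.63]
  offset [-0.113  -0.006   0.0107] turn -0.977
```

```bash
python3 -m creep '[{"offset":[-0.025,-0.001,0],"delta_rot":[0,0,-0.12],"fingers":0.022},{"offset":[-0.05,-0.003,0],"delta_rot":[0,0,-0.24],"fingers":0.022},{"offset":[-0.075,-0.004,0],"delta_rot":[0,0,-0.36],"fingers":0.022},{"offset":[-0.098,-0.005,0],"delta_rot":[0,0,-0.48],"fingers":0.022},{"offset":[-0.113,-0.006,0],"delta_rot":[0,0,-0.6],"fingers":0.022}]'
python3 -m creep '[{"offset":[0,0,0],"delta_rot":[0,0,-0.12],"fingers":0.022},{"offset":[0,0,0],"delta_rot":[0,0,-0.24],"fingers":0.022},{"offset":[0,0,0],"delta_rot":[0,0,-0.34],"fingers":0.022},{"offset":[0,0,0],"delta_rot":[0,0,-0.377],"fingers":0.022},{"offset":[0,0,0],"delta_rot":[0,0,-0.377],"fingers":0.022}]'
python3 -c "
from h import *
c=cam('wrist','w12.png'); go(.702,-.111,.016,180)"
```

```text
clock: 13.95
tcp_pos: [0.7015, -0.112, 0.1301]
tool_rot: [0.59, 3.085, -0.001]
contact_force: [-0.3, 0.4, -0.2]
opening: 0.259
clock: 14.37
tcp_pos: [0.7004, -0.1098, 0.13]
tool_rot: [-0.007, -3.141, -0.0]
contact_force: [-0.6, -0.9, 0.1]
opening: 0.259
clk 14.42 tcp [ 0.7006 -0.1095  0.1301] head 179.6 F [0.1 0.1 0.4] op 0.25 q [-0.17  0.67  1.49 -0.    0.98 -1.74]
  offset [-0.0015 -0.0015  0.1141] turn -0.007
```

View pics/w12.png

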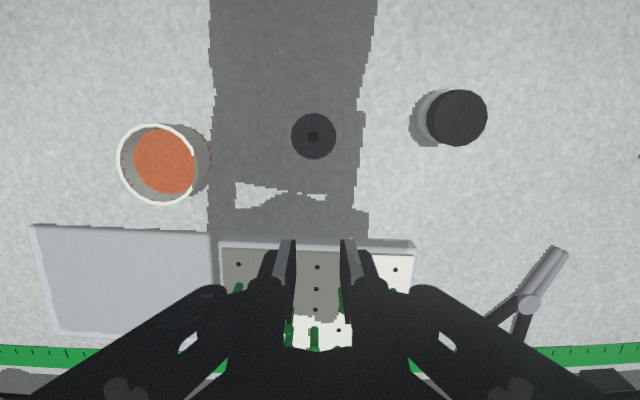

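A is at (313,136) between the tub (163,162) and the jar (455,118). A pegged board lies directly behind A, with its near edge at about row 241, and a grey mat is beside it. I'll measure how much room there is.

```bash
python3 -c "
from h import *
c=camera('wrist')
for z in (0,.01,.02): print(z,px2w(c,[(225,241),(316,241),(412,241),(130,230)],z).round(4)[:,:2].tolist())
print('A',px2w(c,[(313.5,136)],.014))
i=cv2.imread('pics/t6.png')[110:200,310:440]
cv2.imwrite('pics/c6b.png',cv2.resize(i,None,fx=6,fy=6,interpolation=cv2.INTER_CUBIC))
i=cv2.imread('pics/scene0.png')[170:270,160:340]
cv2.imwrite('pics/c0s.png',cv2.resize(i,None,fx=4.4,fy=4.4,interpolation=cv2.INTER_CUBIC))
"
```

```text
0 [[0.7467, -0.1941], [0.7471, -0.1112], [0.7479, -0.0238], [0.7358, -0.281]]
0.01 [[0.7422, -0.1909], [0.7426, -0.1111], [0.7433, -0.027], [0.7316, -0.2745]]
0.02 [[0.7376, -0.1876], [0.738, -0.1111], [0.7387, -0.0303], [0.7275, -0.2679]]
A [[ 0.65179373 -0.11232675  0.014     ]]
```

View pics/c6b.png

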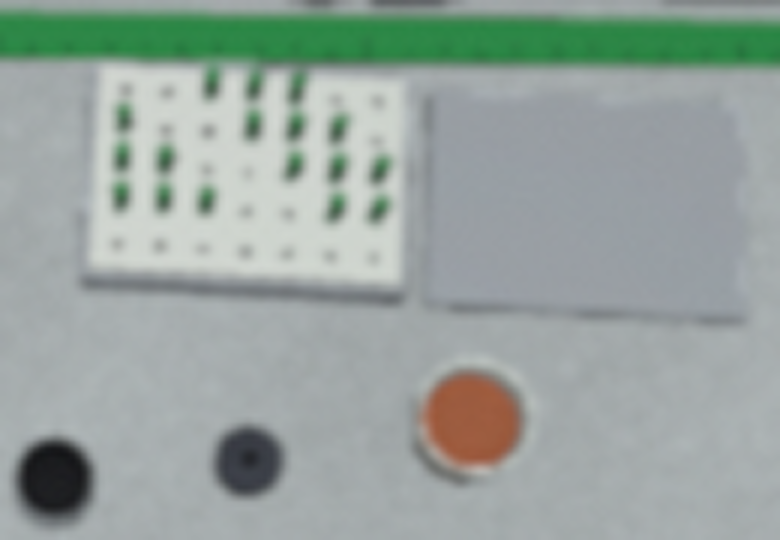

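View pics/c0s.png

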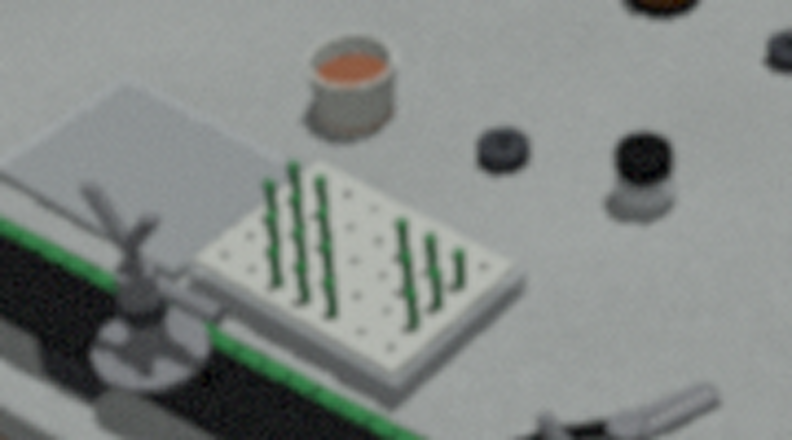

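The board is about 20 mm thick with its near edge at x≈0.738, so lowering at x≈0.695 leaves more than 30 mm behind the fingers. I'll lower, then push toward -x.

```bash
python3 -m creep '[{"offset":[0.003,-0.002,0.03],"delta_rot":[0,0,0],"fingers":0.022},{"offset":[0.005,-0.002,0.06],"delta_rot":[0,0,0],"fingers":0.022},{"offset":[0.005,-0.002,0.088],"delta_rot":[0,0,0],"fingers":0.022},{"offset":[0.005,-0.002,0.108],"delta_rot":[0,0,0],"fingers":0.022},{"offset":[0.005,-0.002,0.114],"delta_rot":[0,0,0],"fingers":0.022}]'
python3 -m creep '[{"offset":[0.006,0,0],"delta_rot":[0,0,0],"fingers":0.022},{"offset":[0.013,0,0],"delta_rot":[0,0,0],"fingers":0.022},{"offset":[0.02,0,0],"delta_rot":[0,0,0],"fingers":0.022},{"offset":[0.029,0,0],"delta_rot":[0,0,0],"fingers":0.022},{"offset":[0.039,0,0],"delta_rot":[0,0,0],"fingers":0.022}]'
python3 -c "
from h import *
c=cam('wrist','w13.png'); go(.564,-.111,.016,180)"
```

```text
clock: 14.88
tcp_pos: [0.6935, -0.1103, 0.0124]
tool_rot: [-0.01, -3.136, -0.002]
contact_force: [-1.2, 0.4, -1.0]
opening: 0.26
clock: 15.3
tcp_pos: [0.6575, -0.1103, 0.018]
tool_rot: [0.008, 3.139, -0.001]
contact_force: [1.0, -0.3, 0.9]
opening: 0.256
clk 15.35 tcp [ 0.6548 -0.1101  0.0173] head 179.7 F [-1.2 -0.3 -0.4] op 0.26 q [-0.18  0.77  1.63 -0.    0.75 -1.75]
  offset [ 0.0908 -0.0014  0.0014] turn -0.005
```

View pics/w13.png

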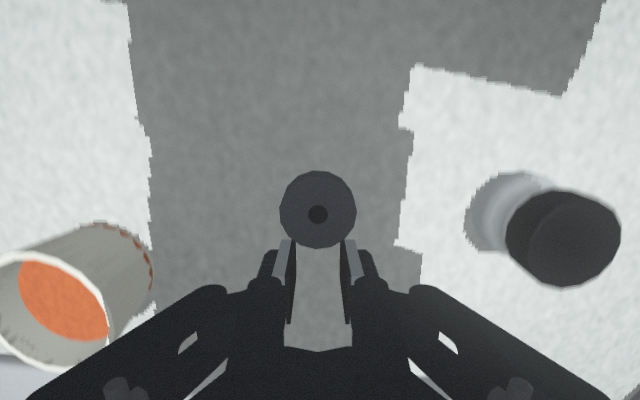

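A is seated at (317,210), with the tub at (75,280) and the jar at (560,240), both clear. I'll push 90 mm more toward -x.

```bash
python3 -m creep '[{"offset":[0.009,0,0.001],"delta_rot":[0,0,0],"fingers":0.022},{"offset":[0.018,0,0.001],"delta_rot":[0,0,0],"fingers":0.022},{"offset":[0.028,0,0.001],"delta_rot":[0,0,0],"fingers":0.022},{"offset":[0.037,0,0.001],"delta_rot":[0,0,0],"fingers":0.022},{"offset":[0.046,0,0.001],"delta_rot":[0,0,0],"fingers":0.022}]'
python3 -m creep '[{"offset":[0.01,0,0],"delta_rot":[0,0,0],"fingers":0.022},{"offset":[0.02,0,0],"delta_rot":[0,0,0],"fingers":0.022},{"offset":[0.03,0,0],"delta_rot":[0,0,0],"fingers":0.022},{"offset":[0.038,0,0],"delta_rot":[0,0,0],"fingers":0.022},{"offset":[0.043,0,0],"delta_rot":[0,0,0],"fingers":0.022}]'
python3 -c "
from h import *
c=cam('wrist','w14.png'); print(px2w(c,[(317,210)],.014)); go(.54,-.16,.11,90)"
```

```text
clock: 15.77
tcp_pos: [0.6106, -0.1099, 0.0156]
tool_rot: [0.008, 3.141, -0.0]
contact_force: [1.4, -0.6, 2.6]
opening: 0.257
clock: 16.18
tcp_pos: [0.5667, -0.1096, 0.0152]
tool_rot: [-0.008, -3.14, -0.0]
contact_force: [1.6, -0.3, 1.7]
opening: 0.254
[[ 0.539476   -0.10967926  0.014     ]]
clk 16.23 tcp [ 0.566  -0.1095  0.015 ] head 179.7 F [-1.   0.4  1.2] op 0.26 q [-0.21  0.69  1.83 -0.    0.62 -1.78]
  offset [ 0.026  -0.0506 -0.0949] turn 1.566
```

View pics/w14.png

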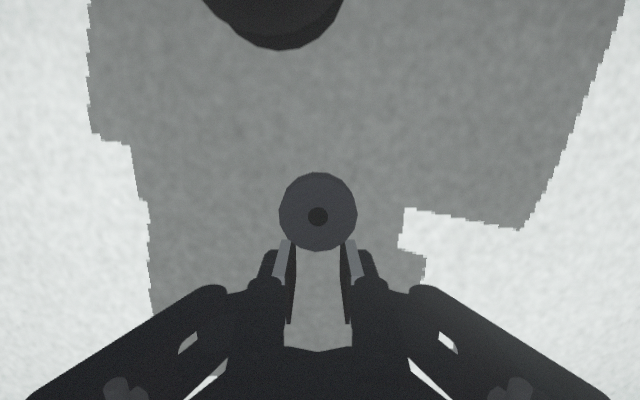

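A is now at (0.5395, -0.1095), short of the spool. I'll back off, lift, and turn to heading 90° behind it.

```bash
python3 -m creep '[{"offset":[-0.01,0,0],"delta_rot":[0,0,0],"fingers":0.022},{"offset":[-0.025,0,0],"delta_rot":[0,0,0],"fingers":0.022},{"offset":[-0.025,0,-0.03],"delta_rot":[0,0,0.1],"fingers":0.022},{"offset":[-0.015,-0.01,-0.06],"delta_rot":[0,0,0.22],"fingers":0.022},{"offset":[0,-0.03,-0.09],"delta_rot":[0,0,0.34],"fingers":0.022}]'
python3 -m creep '[{"offset":[0,0,0],"delta_rot":[0,0,0.12],"fingers":0.022},{"offset":[0,0,0],"delta_rot":[0,0,0.24],"fingers":0.022},{"offset":[0,0,0],"delta_rot":[0,0,0.36],"fingers":0.022},{"offset":[0,0,0],"delta_rot":[0,0,0.48],"fingers":0.022},{"offset":[0,0,0],"delta_rot":[0,0,0.6],"fingers":0.022}]'
python3 -m creep '[{"offset":[0,0,0],"delta_rot":[0,0,0.12],"fingers":0.022},{"offset":[0,0,0],"delta_rot":[0,0,0.24],"fingers":0.022},{"offset":[0,0,0],"delta_rot":[0,0,0.36],"fingers":0.022},{"offset":[0,0,0],"delta_rot":[0,0,0.48],"fingers":0.022},{"offset":[0,0,0],"delta_rot":[0,0,0.6],"fingers":0.022}]'
python3 -m creep '[{"offset":[0,0,0],"delta_rot":[0,0,0.026],"fingers":0.022}]'
python3 -c "
from h import *
go(.54,-.158,.016,90); cam('wrist','w15.png')"
```

```text
clock: 16.65
tcp_pos: [0.5695, -0.1385, 0.1055]
tool_rot: [-0.544, -3.093, -0.001]
contact_force: [0.3, -0.4, -0.2]
opening: 0.254
clock: 17.07
tcp_pos: [0.5689, -0.1398, 0.1053]
tool_rot: [-1.438, -2.793, 0.0]
contact_force: [-0.1, -0.6, 0.0]
opening: 0.26
clock: 17.48
tcp_pos: [0.5689, -0.1396, 0.1051]
tool_rot: [-2.199, -2.244, 0.0]
contact_force: [0.5, 0.5, 0.2]
opening: 0.254
clock: 17.57
tcp_pos: [0.5689, -0.1397, 0.1051]
tool_rot: [-2.228, -2.214, 0.0]
contact_force: [0.4, 0.2, 0.3]
opening: 0.257
clk 17.57 tcp [ 0.5689 -0.1397  0.1051] head 89.7 F [0.4 0.2 0.3] op 0.26 q [-0.26  0.55  1.8  -0.    0.79 -0.25]
  offset [-0.0185 -0.0287  0.0891] turn -0.006
```

View pics/w15.png

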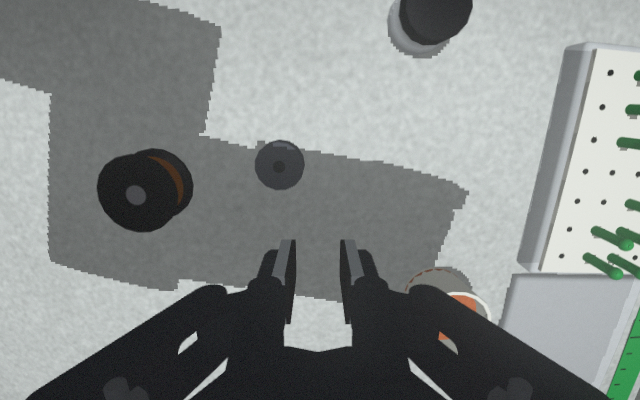

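The view shows A at (279,166), the spool at (145,190) and the jar at (432,20). I'll shift left, lower, and push along +y.

```bash
python3 -m creep '[{"offset":[-0.01,-0.015,0.02],"delta_rot":[0,0,0],"fingers":0.022},{"offset":[-0.02,-0.029,0.045],"delta_rot":[0,0,0],"fingers":0.022},{"offset":[-0.02,-0.029,0.07],"delta_rot":[0,0,0],"fingers":0.022},{"offset":[-0.02,-0.029,0.085],"delta_rot":[0,0,0],"fingers":0.022},{"offset":[-0.02,-0.029,0.09],"delta_rot":[0,0,0],"fingers":0.022}]'
python3 -m creep '[{"offset":[0.006,0,0],"delta_rot":[0,0,0],"fingers":0.022},{"offset":[0.014,0,0],"delta_rot":[0,0,0],"fingers":0.022},{"offset":[0.02,0,0],"delta_rot":[0,0,0],"fingers":0.022},{"offset":[0.027,0,0],"delta_rot":[0,0,0],"fingers":0.022},{"offset":[0.036,0,0],"delta_rot":[0,0,0],"fingers":0.022}]'
for i in 1 2 3; do python3 -m creep '[{"offset":[0.011,0,0],"delta_rot":[0,0,0],"fingers":0.022},{"offset":[0.022,0,0],"delta_rot":[0,0,0],"fingers":0.022},{"offset":[0.034,0,0],"delta_rot":[0,0,0],"fingers":0.022},{"offset":[0.046,0,0],"delta_rot":[0,0,0],"fingers":0.022},{"offset":[0.058,0,0],"delta_rot":[0,0,0],"fingers":0.022}]'; done
python3 -c "
from h import *
go(.588,.19,.015,90); cam('wrist','w16.png')"
```

```text
clock: 18.03
tcp_pos: [0.538, -0.1594, 0.0128]
tool_rot: [-2.218, -2.22, 0.003]
contact_force: [-0.4, 0.5, 0.3]
opening: 0.259
clock: 18.45
tcp_pos: [0.54, -0.123, 0.0164]
tool_rot: [2.22, 2.221, 0.001]
contact_force: [-0.5, -1.1, -0.1]
opening: 0.254
clock: 18.87
tcp_pos: [0.5393, -0.0643, 0.0155]
tool_rot: [2.221, 2.222, 0.0]
contact_force: [-0.0, -1.5, 1.7]
opening: 0.261
clock: 19.28
tcp_pos: [0.5391, -0.0065, 0.0153]
tool_rot: [-2.221, -2.221, 0.0]
contact_force: [0.0, -1.7, 2.8]
opening: 0.262
clock: 19.7
tcp_pos: [0.5391, 0.0515, 0.0153]
tool_rot: [-2.221, -2.221, 0.0]
contact_force: [-1.0, -2.1, 1.5]
opening: 0.258
clk 19.70 tcp [0.5391 0.0515 0.0153] head 90.0 F [-1.  -2.1  1.5] op 0.26 q [0.07 0.66 1.91 0.   0.57 0.07]
  offset [0.1385 0.0489 0.0003] turn -0.0
```

View pics/w16.png

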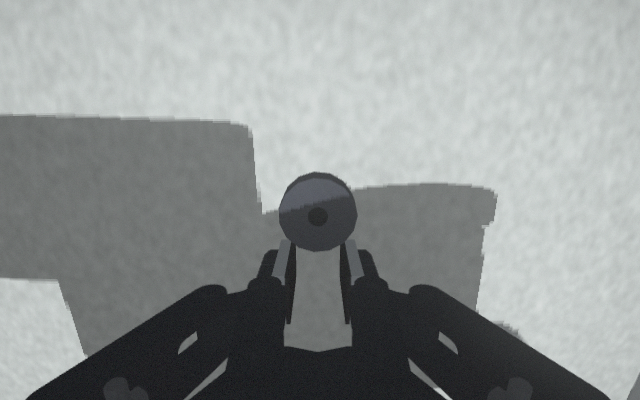

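A is seated at (317,210). I'll now go diagonally, drifting toward the centre of the mouth.

```bash
for i in 1 2; do python3 -m creep '[{"offset":[0.01,0.004,0],"delta_rot":[0,0,0],"fingers":0.022},{"offset":[0.02,0.009,0],"delta_rot":[0,0,0],"fingers":0.022},{"offset":[0.031,0.014,0],"delta_rot":[0,0,0],"fingers":0.022},{"offset":[0.042,0.019,0],"delta_rot":[0,0,0],"fingers":0.022},{"offset":[0.053,0.024,0],"delta_rot":[0,0,0],"fingers":0.022}]'; done
python3 -c "
from h import *
go(.59,.19,.015,90); cam('wrist','w17.png')"
```

```text
clock: 20.17
tcp_pos: [0.5639, 0.1045, 0.0152]
tool_rot: [2.222, 2.221, 0.0]
contact_force: [-0.6, -0.6, -0.6]
opening: 0.261
clock: 20.58
tcp_pos: [0.5877, 0.1575, 0.0153]
tool_rot: [-2.222, -2.221, -0.0]
contact_force: [-0.7, -1.2, -0.4]
opening: 0.255
clk 20.58 tcp [0.5877 0.1575 0.0153] head 90.0 F [-0.7 -1.2 -0.4] op 0.26 q [0.24 0.72 1.76 0.   0.66 0.24]
  offset [0.0325 0.0023 0.0003] turn -0.0
```

View pics/w17.png

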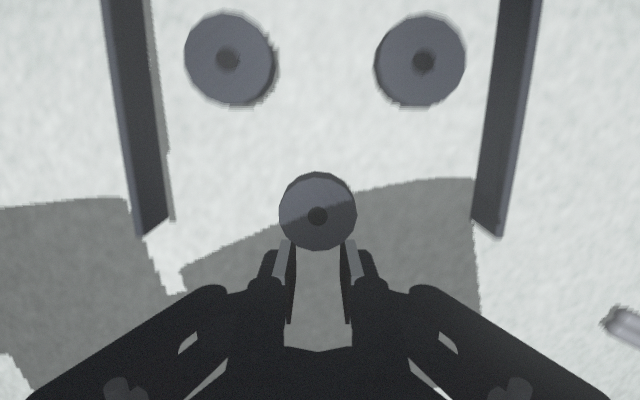

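C (228,60) and B (421,60) are well inside. A's rear edge is still about 12 mm outside the mouth line (row 222), so I'll push 42 mm more, then retreat, lift and verify.

```bash
python3 -m creep '[{"offset":[0.01,0.001,0],"delta_rot":[0,0,0],"fingers":0.022},{"offset":[0.021,0.001,0],"delta_rot":[0,0,0],"fingers":0.022},{"offset":[0.031,0.001,0],"delta_rot":[0,0,0],"fingers":0.022},{"offset":[0.038,0.001,0],"delta_rot":[0,0,0],"fingers":0.022},{"offset":[0.042,0.001,0],"delta_rot":[0,0,0],"fingers":0.022}]'
python3 -m creep '[{"offset":[-0.01,0,0],"delta_rot":[0,0,0],"fingers":0.022},{"offset":[-0.03,0,-0.005],"delta_rot":[0,0,0],"fingers":0.022},{"offset":[-0.045,0,-0.035],"delta_rot":[0,0,0],"fingers":0.022},{"offset":[-0.06,0,-0.07],"delta_rot":[0,0,0],"fingers":0.022},{"offset":[-0.08,0,-0.1],"delta_rot":[0,0,0],"fingers":0.022}]'
for i in 1 2; do python3 -m creep '[{"offset":[-0.03,-0.015,-0.008],"delta_rot":[0,0,0],"fingers":0.022},{"offset":[-0.06,-0.03,-0.016],"delta_rot":[0,0,0],"fingers":0.022},{"offset":[-0.09,-0.045,-0.024],"delta_rot":[0,0,0],"fingers":0.022},{"offset":[-0.12,-0.055,-0.032],"delta_rot":[0,0,0],"fingers":0.022},{"offset":[-0.14,-0.06,-0.04],"delta_rot":[0,0,0],"fingers":0.022}]'; done
python3 -m creep '[{"offset":[0,0,0],"delta_rot":[0,0,0],"fingers":0.022},{"offset":[0,0,0],"delta_rot":[0,0,0],"fingers":0.022}]'
python3 -c "
from h import *
go(.4,-.2,.2,90); cam('top','t18.png'); cam('scene','s18.png')
i=cv2.imread('pics/t18.png')[150:290,180:420]
cv2.imwrite('pics/c18.png',cv2.resize(i,None,fx=3.2,fy=3.2,interpolation=cv2.INTER_CUBIC))"
```

```text
clock: 21.05
tcp_pos: [0.588, 0.1995, 0.0154]
tool_rot: [-2.221, -2.222, -0.0]
contact_force: [0.8, -1.2, 0.8]
opening: 0.257
clock: 21.47
tcp_pos: [0.5876, 0.1172, 0.1162]
tool_rot: [-2.221, -2.221, 0.001]
contact_force: [1.9, -0.5, 0.6]
opening: 0.262
clock: 21.88
tcp_pos: [0.5257, -0.0244, 0.1555]
tool_rot: [-2.222, -2.219, 0.002]
contact_force: [-0.1, -0.1, 0.0]
opening: 0.261
clock: 22.3
tcp_pos: [0.4659, -0.1641, 0.1956]
tool_rot: [-2.223, -2.219, 0.001]
contact_force: [0.2, -1.0, -0.3]
opening: 0.259
clock: 22.47
tcp_pos: [0.4676, -0.163, 0.1956]
tool_rot: [2.225, 2.217, 0.001]
contact_force: [-1.2, 0.1, -0.4]
opening: 0.258
clk 22.47 tcp [ 0.4676 -0.163   0.1956] head 89.8 F [-1.2  0.1 -0.4] op 0.26 q [-0.36  0.3   1.95  0.    0.89 -0.36]
  offset [-0.0372 -0.0675 -0.0044] turn -0.003
```

View pics/c18.png

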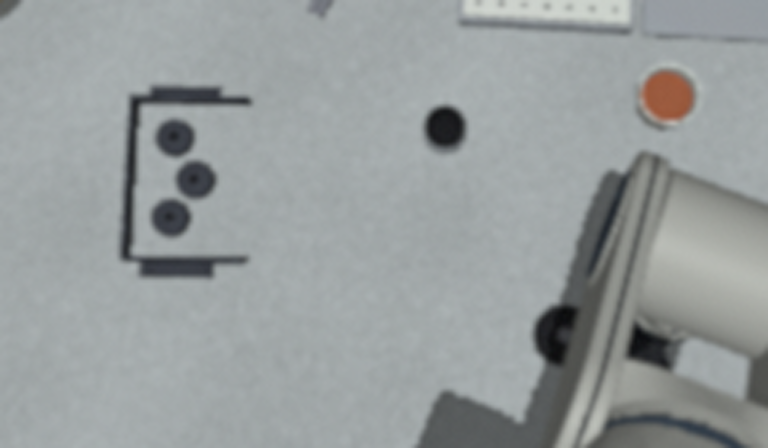

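View pics/s18.png

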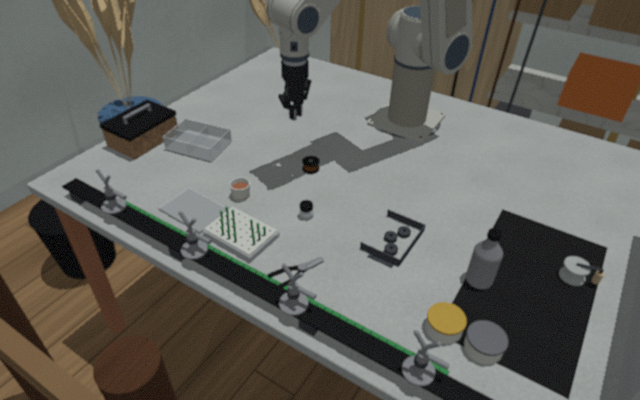

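All three sinkers lie flat in the pen, at crop (174,137), (196,180) and (171,217). The rearmost edge is at about 216 and the mouth line at about 248. The jar (445,128) and tub (668,97) are where they were in the earlier crop. The spool (311,164 in the scene view) and the other items are unmoved.

```bash
python3 -c "
from h import *
print(arm.close_job())"
```

```text
the job is handed in; nothing more can be done
None
```

All three sinkers are in the catch rail, and the job was handed in at about 22.5 s of the 72 s allowed. I slid each one along the bench in the notch between the slightly open fingers: first the near-left one, then the near-right one around the spool, then the far one between the tub and the jar.

- **Sinkers:** the last top and scene pictures show all three flat inside the rail. The rearmost is roughly 20 mm inside the mouth line.
- **Other objects:** the tub and jar sit at the same top-view pixels as in an earlier picture. The arm partly hid the spool from above, so I checked it only in the scene view, where it had not moved. I compared the pliers, flask and bait box by eye only, and they looked unchanged.
- **Forces and clearance:** the forces I read at the wrist stayed below about 8 N. The arm finished raised and clear of everything.

No check failed or disagreed with another.

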